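# Unplug the test gauge from its quick coupling and park it

### The job

The pressure test is over and the pot is vented: take the little plug-in gauge off the quick coupling on the test pot and park it in the free bore of the grey fittings holder. Push the coupling's sprung sleeve back (down) all the way until the gauge springs up, without leaning on the sleeve once it has bottomed, draw the gauge straight out so that the sleeve snaps forward again, and press the gauge gently home into the holder until its hexagon sits flush on the block. Never wrench at a gauge that is still locked, keep it upright, and leave the other things on the bench where they are.

Things in the scene. Friction and masses are not known exactly. Their poses are not given: they have to be found in the camera images.
- pot: round aluminium pressure-test pot with a bolted lid (100 mm across, lid top 36 mm over the bench), fixed to the bench. Origin at the centre of its underside, z up. The quick coupling stands upright on its lid, on the same axis; inside it a sprung valve (5 N) pushes the plugged-in gauge up
- mouth (a point): centre of the rim of the coupling's mouth, 100 mm over the bench, on the coupling's upright axis; fixed, z up. The coupling's steel tube is 26 mm across with a bore of 17.6 mm; the sprung sleeve slides on its outside
- sleeve (a joint): travel (m) of the coupling's knurled steel sleeve: 0 = forward (up), grows as it is pushed down; hard stop at 0.0081. Spring 4 N at 0, 8 N at the stop; the stop ring must not be loaded beyond 22 N. Locking balls hold the gauge until it is some 7.6 mm back; then the gauge springs up 7 mm, and the sleeve, let go, stays back there, held by the gauge, until the gauge is drawn out; then it snaps to 0
- flange_face (a point): centre of the upper face of the sleeve's flange, where it is pushed; moves with the sleeve, z up. Flange 50 mm across, 4 mm thick; its upper face is a flat ring from 14 to 25 mm off the axis, all round the tube, 2 mm below the mouth while the sleeve is forward. Below the flange the sleeve is 36 mm across
- gauge_mid (a point): centre of the visible part of the gauge (80 to 170 g), on its axis, z up. That part is 30 mm tall: brass hexagon 21 mm across flats from 15 to 8 mm below this point, then a round dark case 26 mm across from 6 mm below to 15 mm above it, white dial on top; grip the case in any direction. At the start it is locked in the coupling, this point 15 mm above the mouth
- nipple_tip (a point): lower end of the gauge's steel nipple, on its axis, 50 mm below gauge_mid. The nipple is 16 mm across and 35 mm long below the hexagon, its end bevelled to 12.5 mm; a groove 7 mm across lies 14 to 20 mm below the hexagon. From its first place the gauge must be drawn up about 17 mm (against 5 to 12 N of drag) until the sleeve snaps forward, 35 mm until the tip is out
- free_bore (a point): centre of the mouth of the holder's free bore, in the block's upper face, 55 mm over the bench. Axes of the holder: z up, y along its row of two bores (the taken one is 68 mm away at +y). Bore 17.5 mm wide, 45 mm deep, with a 2 mm bevel. Two spring plungers in its wall, 17 mm down, drag on the nipple and click into its groove. Home: hexagon on the block, gauge_mid 15 mm above this point
- holder: grey plastic fittings holder, a block 56 mm (x) by 132 mm (y), 55 mm tall, on a base plate 84 x 160 x 6 mm, fixed to the bench. Origin at the centre of its underside, z up. Pressing the gauge in takes 5 to 12 N
- blank_plug: loose brass blanking plug with a red cap (24 mm across, up to 23 mm above the block) in the holder's other bore; bystander. Origin on its axis at the block's upper face
- vial_a: capped sample vial with a pale cap, 28 mm across, 59 mm tall; bystander. Origin at the centre of its underside
- vial_b: capped sample vial with a black cap, 28 mm across, 59 mm tall; bystander. Origin at the centre of its underside
- die_ring: pale steel die ring, 34 mm across, 22 mm tall; bystander. Origin at the centre of its underside
- amber_bottle: amber bottle with a black cap, 58 mm across, 125 mm tall; bystander. Origin at the centre of its underside
- timer: white bench timer, 32 x 66 x 54 mm; bystander. Origin at the centre of its underside

How it is judged (in metres and radians):
On the way, in this order (a step that is already met when the one before it is completed fails the run):
1. the sleeve has been pushed back and the gauge has sprung up out of its lock, at least 5 mm (value of joint sleeve above 0.0065 m and z of gauge_mid in the frame of mouth above 0.02 m), for 0.1 s.
2. the gauge is drawn clear of the coupling and the sleeve has snapped forward (within 1.5 mm) (z of gauge_mid in the frame of mouth above 0.052 m and value of joint sleeve below 0.0015 m), for 0.1 s.
At the end, for the whole second after the job is handed in: the gauge stands upright (within 0.06 rad) in the holder's free bore, within 3 mm of its axis and pressed home so that its hexagon lies on the block (gap under 1.8 mm), let go, and the coupling's sleeve is forward again (within 1.5 mm) (z of gauge_mid in the frame of free_bore below 0.0168 m and horizontal distance between gauge_mid and free_bore below 0.003 m and angle between gauge_mid's own z axis and vertical below 0.06 rad and value of joint sleeve below 0.0015 m); the robot touches nothing.
It fails at once if the sleeve is pressed with more than 22 N (leaning on it after it has bottomed) (contact force between anything else and sleeve above 22 N).
It fails at once if more than 30 N between gauge and coupling while the gauge is still locked (wrenching at it) (contact force between gauge and pot above 30 N and z of gauge_mid in the frame of mouth below 0.018 m).
It fails at once if the gauge is pressed on the holder with more than 30 N (contact force between gauge and holder above 30 N).
It fails at once if the gauge is tipped by more than 35 degrees (angle between gauge_mid's own z axis and vertical above 0.61 rad).
It fails at once if a bystander is moved by more than 20 mm (distance of any of blank_plug, vial_a, vial_b, die_ring, amber_bottle, timer from where it was at the start of the episode above 0.02 m).
It also fails if it takes over 54 s, if anything falls off the work surface, if the arm or the gripper's body presses on something with over 40 N, if the wrist force passes 120 N, or if a joint passes its speed limit or range.

### The arm

A 6-joint arm with a two-finger parallel gripper is mounted at the origin on a cart in front of the work surface, level with it; the furniture and walls round the work are solid. World frame = base frame: x ahead of the robot, y to its left, z up, the work surface at z = 0. Lengths are in m, angles in degrees, forces in N, time in s.
With the tool pointing down it reaches from about 0.25 to 0.725 m from the base axis. Payload 9.7 kg.
Tool frame: the origin (TCP) lies between the finger pads; the fingertips stand 22 mm ahead of it and the grasp point (between the pads) lies 3 mm ahead of it; z points along the fingers, y is the line along which they close (so a half turn about z gives the same grasp; the last joint's range is limited). The gripper opens to 85 mm and grips with 20 to 120 N. Pads are 22 mm wide; open, the fingers measure 114 mm over their backs; the gripper's body (76 mm by 85 mm) begins 54 mm behind the grasp point. The pads swing forward as they close: fully open they stand 13 mm farther back than shut.
Start: joints at [-72.078, 4.979, 10.078, 95.1, 0, 90], TCP at [0.169, -0.523, 0.253] pointing down, gripper open.
Joint ranges: [-179.16, 179.16], [-48.56, 103.87], [-65.8, 70.77], [-126.05, 130.52], [-82.76, 87.17], [-180, 180]. Speed limits (degrees/s): [127.2, 127.2, 147.25, 180, 180, 180].

### API

Orientations are given as [roll, pitch, yaw] about the fixed x, y, z axes, in that order (R = Rz(yaw) Ry(pitch) Rx(roll)).
In Python, from workcell import bot, viewer, finder gives the robot as it stands.
- The arm moves only by the tool move_arm, never from a script. Its arguments are lists of equal length, an entry for each row: "offset": the shift along the tool's x, y, z in cm, a list of three; "twist": the turn, a rotation vector about the tool's x, y, z in rad, a list of three; "grip": the opening, from 0 (shut) to 1 (fully open). In form: {"offset": [[x, y, z], ...], "twist": [[ax, ay, az], ...], "grip": [grip, ...]}. A call has 1 to 5 rows; each row shifts and turns the commanded pose from where the row before left it, along the tool's axes as they then stand; what a row does not reach is not made up. A row lasts 1/10 s, in which the tool goes at most 50 mm and 8.59 degrees, less where a joint would pass 70% of its speed; a pose out of reach is approached as far as the arm can. A call is refused whole if a number of a shift passes 5 or a number of a turn 0.15, either way. A call with a gripper value outside its range is refused whole. The fingers move at their own pace and stop on an object; "force" is the grip in N (left out, the last holds). Time passes only in rows, so rows that do not move let the fingers close. It gives the time, the measured TCP pose, the force, the opening and the grip force at its end, in the units of the state.
- bot.get_obs(): the state, without advancing time (a new reading comes with each control period).
- viewer.camera(name): name is "side" or "top"; returns a dict with "color" (400x640x3 uint8, red, green, blue), "depth" (400x640 float32, m along the optical axis (not along the pixel's ray), 0 where there is no reading), "vfov" (degrees; the focal length in pixels is half the picture's height over the tangent of half this angle, whatever the lens; pixels are square), "cx", "cy" (the principal point, pixels), "position" and "attitude" of the camera in the world. Camera axes: x right, y down, z forward; pixel columns grow to the right and rows downward; lengths in m; the calibration is good to about 2 mm. A picture is of the moment at which its call begins.
- bot.job_done(): hands the job in; it is judged then, once.
Trained networks look in a picture, given as the dict that the camera call returned (one of the last four; its "shot" number tells which), for a name from the list of things; names that differ only in an ending like _2 or _b are one class to them, and where a whole thing is asked for, a point or a joint stands for the part that bears it (a point fixed in the world has none). Each returns a list of dicts, best first, with "p" (0 to 1); they miss things now and then, are a little off and sometimes report something else, mostly with a low value. They report only what shows in the picture. A call takes as long as a camera call.
- finder.boxes_of(picture, thing): "position" ([column, row] in pixels, amid what is visible of it).
- finder.pinpoint(picture, thing): "position" ([column, row] in pixels: a listed point, or the origin of a listed thing).
The state is a dict: "time": time; "q": joint angles; "qd": joint speeds; "joint_efforts": joint torques, N m; "ee_pos": TCP position; "tcp_rot": TCP orientation; "wrist_force": force on the tool from outside, world axes, zero at the start; "torque": the same for the moment, N m; "opening": finger opening in m; "grasp_force": force on a finger pad.
Only numpy, scipy, OpenCV 4.12 (cv2) and the standard library are available. Lean on these libraries where they do the work, as an engineer would, in place of code of your own. Each camera call takes 0.05 s, during which the arm holds its last target. There are 200 camera calls.

## Working session

There is one attempt and no reset: what is moved stays moved. The work goes in short steps, Python scripts to look and compute and a tool call to move; the robot and the scene stay as the last step left them, time stands still between calls to the robot, and variables do not carry over. Pictures are saved under pics/ and viewed, at most 10 in all, crops included, and the job is handed in when it is done.

Besides the shell and the picture viewer there is one more tool, called after ">>>" by a JSON object that holds its "fn" and its "kwargs". move_arm: Moves the arm, as the interface text tells. Its arguments: {"type":"object","properties":{"offset":{"type":"array","items":{"type":"array","items":{"type":"number"}}},"twist":{"type":"array","items":{"type":"array","items":{"type":"number"}}},"grip":{"type":"array","items":{"type":"number"}},"force":{"type":"number"}},"required":["offset","twist","grip"]}

```bash
mkdir -p pics; cat > h.py <<'E'
import numpy as np, cv2
from scipy.spatial.transform import Rotation as R
from workcell import bot, viewer, finder
def rot(a):
    a=np.array(a,float)
    return a if a.shape==(3,3) else R.from_euler('xyz',a,degrees=True).as_matrix()
def ray(p,px):
    f=200/np.tan(np.radians(p['vfov'])/2)
    d=np.array([(px[0]-p['cx'])/f,(px[1]-p['cy'])/f,1.])
    return np.array(p['position']),rot(p['attitude'])@d
def at_z(p,px,z):
    o,d=ray(p,px); return o+d*(z-o[2])/d[2]
def save(p,n): cv2.imwrite('pics/'+n,p['color'][:,:,::-1])
E
ls; python3 - <<'E'
from h import *
print(bot.get_obs())
for n in('side','top'):
    p=viewer.camera(n); save(p,n+'0.png')
    print(n,{k:v for k,v in p.items() if k not in('color','depth')})
    for t,z in [('mouth',.1),('flange_face',.098),('gauge_mid',.115),('free_bore',.055),('pot',0),('holder',0),('blank_plug',.055),('vial_a',0),('vial_b',0),('die_ring',0),('amber_bottle',0),('timer',0)]:
        for r in finder.pinpoint(p,t)[:2]:
            print(t,np.round(r['position'],1),round(r['p'],2),np.round(at_z(p,r['position'],z),4))
E
```

```text
h.py
pics
{'time': 0.0, 'q': array([-7.20773666e+01,  5.00935879e+00,  1.00337903e+01,  9.50995104e+01,
       -1.45484145e-05,  8.99992870e+01]), 'qd': array([-0.02629781,  0.07110627,  0.07830739, -0.01844988, -0.02493317,
        0.06779596]), 'joint_efforts': array([-2.27400749e-03, -5.20392072e+01,  4.64801180e+01,  1.64211314e-02,
       -1.27122858e-04,  5.30983641e-06]), 'ee_pos': array([ 0.16918929, -0.52311374,  0.25259382]), 'tcp_rot': array([-1.79924921e+02,  1.36140698e-05,  1.79233464e+01]), 'wrist_force': array([ 0.50733106, -0.5591191 , -0.00201171]), 'torque': array([-0.05926714,  0.00278511, -0.030587  ]), 'grasp_force': 0.0, 'opening': 0.08528269607444423}
side {'vfov': 56.25207732963785, 'cx': 312.5851893522285, 'cy': 198.78345791190517, 'position': array([0.34818113, 0.65065738, 0.55111157]), 'attitude': array([-120.92354338,    0.55016447, -156.48418225]), 'shot': 1}
mouth [352.  248.7] 0.86 [0.5087 0.1035 0.1   ]
flange_face [349.3 248.7] 0.95 [0.5142 0.103  0.098 ]
flange_face [381.1 216.6] 0.63 [ 0.4862 -0.0293  0.098 ]
gauge_mid [354.2 240.6] 0.79 [0.5072 0.
[... 1059 characters left out ...]
70.6 251.4] 0.67 [0.5088 0.1034 0.098 ]
gauge_mid [270.3 249.1] 0.4 [0.5143 0.1019 0.115 ]
free_bore [376.7 250.2] 0.61 [ 0.516 -0.146  0.055]
pot [275.8 251.3] 0.95 [0.5065 0.1036 0.    ]
holder [365.  251.5] 0.74 [ 0.511  -0.1244  0.    ]
blank_plug [353.9 257.3] 0.47 [ 0.4979 -0.0912  0.055 ]
vial_a [270.3 159.7] 0.64 [0.7449 0.1277 0.    ]
vial_a [285.4 169.4] 0.59 [0.7198 0.087  0.    ]
vial_b [270.3 159.7] 0.64 [0.7449 0.1277 0.    ]
vial_b [285.4 169.4] 0.59 [0.7198 0.087  0.    ]
die_ring [309.  177.1] 0.68 [0.7008 0.0243 0.    ]
die_ring [276.6 251. ] 0.56 [0.5073 0.1016 0.    ]
amber_bottle [255.  136.6] 0.72 [0.8066 0.171  0.    ]
timer [350.7 174.2] 0.57 [ 0.7112 -0.0851  0.    ]
```

View pics/top0.png

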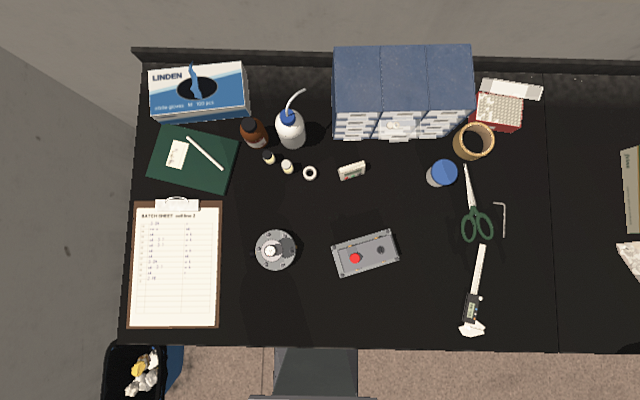

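View pics/side0.png

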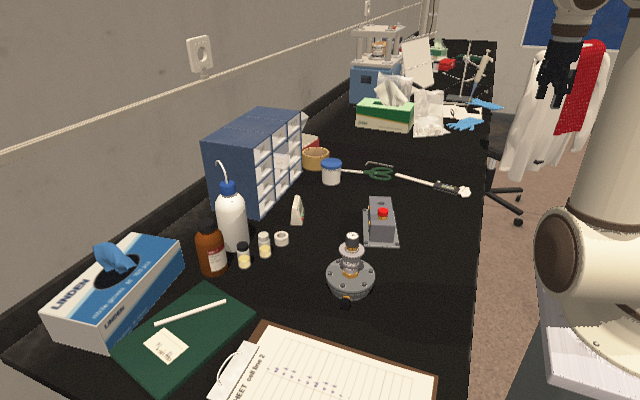

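The top view shows the pot at (275,250), its white dial at about (270,251), and the holder at (365,253). The red plug is at (355,258) and the dark free bore at (381,250). I'll refine these positions with depth.

```bash
cat >> h.py <<'E'
def cloud(p):
    v,u=np.mgrid[0:400,0:640]; f=200/np.tan(np.radians(p['vfov'])/2)
    c=np.stack([(u-p['cx'])/f,(v-p['cy'])/f,np.ones(u.shape)],-1)*p['depth'][...,None]
    return c@rot(p['attitude']).T+np.array(p['position'])
def near(W,c,r,z0,z1): return (np.hypot(W[...,0]-c[0],W[...,1]-c[1])<r)&(W[...,2]>z0)&(W[...,2]<z1)
E
python3 - <<'E'
from h import *
P={n:viewer.camera(n) for n in('top','side')}
for n,p in P.items():
    W=cloud(p)
    for nm,c,r,a,b in [('dial',(.51,.103),.04,.122,.14),('lid',(.51,.103),.07,.028,.044),('flange',(.51,.103),.05,.09,.105),('block',(.508,-.128),.1,.048,.062),('plug',(.495,-.09),.03,.07,.085)]:
        q=W[near(W,c,r,a,b)]
        if len(q)>3:
            (cx,cy),rad=cv2.minEnclosingCircle(q[:,:2].astype(np.float32))
            print(n,nm,len(q),'mean',q.mean(0).round(4),'circ',round(cx,4),round(cy,4),round(rad,4),'rect' , np.round(np.array(cv2.minAreaRect((q[:,:2]*1000).astype(np.float32))[:2]).ravel(),1),round(cv2.minAreaRect((q[:,:2]*1000).astype(np.float32))[2],1))
    for t,z in [('mouth',.1),('flange_face',.098),('gauge_mid',.115),('free_bore',.055),('blank_plug',.055),('nipple_tip',.065)]:
        for r in finder.pinpoint(p,t)[:1]: print(n,t,np.round(r['position'],1),round(r['p'],2),np.round(at_z(p,r['position'],z),4))
a=cv2.resize(P['top']['color'][215:290,240:410],None,fx=4.5,fy=4.5,interpolation=cv2.INTER_CUBIC)
cv2.imwrite('pics/c1.png',a[:,:,::-1])
b=cv2.resize(P['side']['color'][190:300,310:420],None,fx=5,fy=5,interpolation=cv2.INTER_CUBIC)
cv2.imwrite('pics/c2.png',b[:,:,::-1])
E
```

```text
top dial 112 mean [0.5109 0.1014 0.129 ] circ 0.5109 0.1017 0.0128 rect [510.8 101.2  23.7  24.1] 46.6
top lid 925 mean [0.5114 0.0976 0.0357] circ 0.5107 0.1019 0.0504 rect [510.8 101.4  97.9  98.3] 1.4
top flange 266 mean [0.511  0.1005 0.0973] circ 0.5111 0.1022 0.0259 rect [510.9 101.7  47.6  48.4] 1.5
top block 1168 mean [ 0.5074 -0.1234  0.0545] circ 0.5074 -0.1224 0.0706 rect [ 507.  -122.6   56.1  131.9] 18.0
top plug 80 mean [ 0.4965 -0.0903  0.0769] circ 0.4965 -0.0902 0.0118 rect [496.  -90.7  20.9  21.5] 1.4
top mouth [269.8 249.5] 0.81 [0.5131 0.1051 0.1   ]
top flange_face [271.6 249.7] 0.57 [0.5126 0.1012 0.098 ]
top gauge_mid [269.9 249.6] 0.56 [0.5132 0.1027 0.115 ]
top free_bore [378.5 250.3] 0.63 [ 0.5158 -0.1504  0.055 ]
top blank_plug [350.6 255.9] 0.62 [ 0.501  -0.0832  0.055 ]
side dial 135 mean [0.5097 0.1053 0.129 ] circ 0.51 0.1027 0.0137 rect [510.3 103.3  23.9  24.7] 58.8
side lid 1197 mean [0.5069 0.1147 0.0368] circ 0.511 0.1024 0.0511 rect [510.3 105.5  98.4  95.7] 18.8
side flange 270 mean [0.5086 0.1095 0.099 ] circ 0.511 0.1032 0.0256 rect [510.2 105.9  50.2  45.2] 15.2
side block 652 mean [ 0.5054 -0.1139  0.0555] circ 0.5078 -0.1225 0.0713 rect [ 507.1 -122.    56.3  139.3] 18.1
side plug 71 mean [ 0.4961 -0.0865  0.077 ] circ 0.4969 -0.0893 0.0122 rect [496.5 -89.4  21.4  23.4] 15.0
side mouth [347.2 246.4] 0.72 [0.5194 0.1003 0.1   ]
side flange_face [354.  248.5] 0.73 [0.506 0.099 0.098]
side gauge_mid [352.6 243.5] 0.69 [0.5072 0.1063 0.115 ]
side free_bore [381.9 204.4] 0.8 [ 0.5115 -0.1486  0.055 ]
side blank_plug [383.5 217.9] 0.61 [ 0.4927 -0.0906  0.055 ]
side nipple_tip [348.2 262.2] 0.54 [0.5146 0.1042 0.065 ]
```

View pics/c1.png

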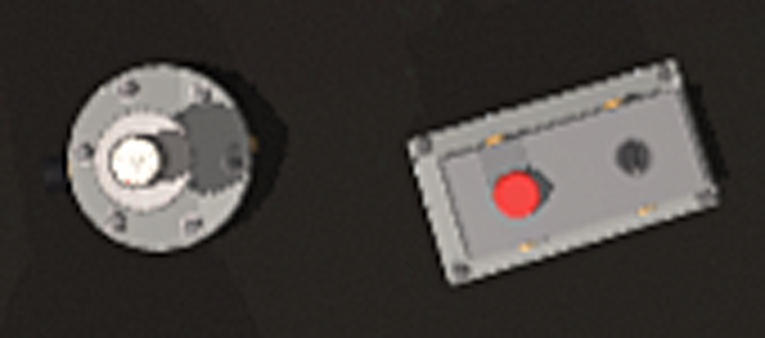

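View pics/c2.png

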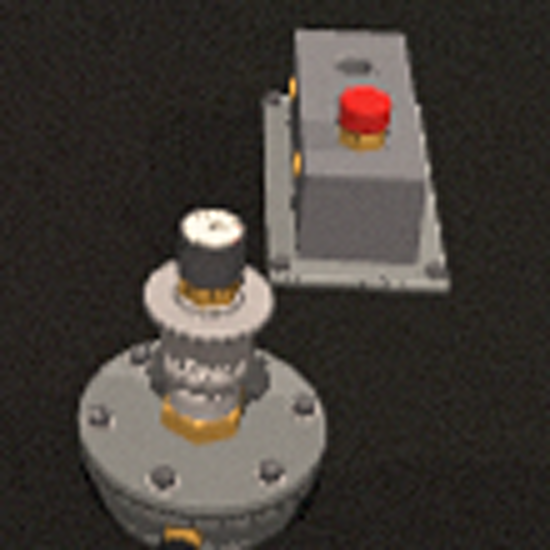

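The pot axis is at about (0.511, 0.102). The holder yaw is 18°, which puts the free bore at about (0.5177, -0.155). The two cameras and the given sizes agree.

>>> {"fn": "move_arm", "kwargs": {"offset": [[3.45,-3.26,0],[3.45,-3.26,0],[3.45,-3.26,0],[3.45,-3.26,0],[3.45,-3.26,0]], "twist": [[0,0,0],[0,0,0],[0,0,0],[0,0,0],[0,0,0]], "grip": [0.42,0.42,0.42,0.42,0.42], "force": 30}}

```text
time: 2.5
ee_pos: [0.2836, -0.3135, 0.2534]
tcp_rot: [180.0, -0.0, 17.9]
wrist_force: [1.2, -0.4, 0.8]
opening: 0.0358
grasp_force: 0.0
```

>>> {"fn": "move_arm", "kwargs": {"offset": [[3.45,-3.26,0],[3.45,-3.26,0],[3.45,-3.26,0],[3.45,-3.26,0],[3.45,-3.26,0]], "twist": [[0,0,0],[0,0,0],[0,0,0],[0,0,0],[0,0,0]], "grip": [0.42,0.42,0.42,0.42,0.42]}}

```text
time: 3.0
ee_pos: [0.3977, -0.1051, 0.2536]
tcp_rot: [180.0, -0.1, 17.9]
wrist_force: [2.3, -1.3, -0.3]
opening: 0.0364
grasp_force: 0.0
```

>>> {"fn": "move_arm", "kwargs": {"offset": [[3.45,-3.26,0],[3.45,-3.26,0],[3.45,-3.26,0],[3.45,-3.26,0],[2,-2,0]], "twist": [[0,0,0],[0,0,0],[0,0,0],[0,0,0],[0,0,0]], "grip": [0.42,0.42,0.42,0.42,0.42]}}

```text
time: 3.5
ee_pos: [0.5022, 0.0877, 0.2529]
tcp_rot: [-180.0, -0.0, 18.0]
wrist_force: [0.8, -1.6, -0.4]
opening: 0.0359
grasp_force: 0.0
```

>>> {"fn": "move_arm", "kwargs": {"offset": [[1.45,-1.25,1.5],[0,0,4],[0,0,3.5],[0,0,0.5],[0,0,0]], "twist": [[0,0,0],[0,0,0],[0,0,0],[0,0,0],[0,0,0]], "grip": [0.42,0.42,0.42,0.42,0.42]}}

```text
time: 4.0
ee_pos: [0.5105, 0.1005, 0.1576]
tcp_rot: [-180.0, 0.1, 17.9]
wrist_force: [-0.0, 0.2, 0.5]
opening: 0.0358
grasp_force: 0.0
```

```bash
python3 - <<'E'
from h import *
s=bot.get_obs(); print(s['ee_pos'],s['tcp_rot'],s['opening'],s['wrist_force'],s['time'])
P={n:viewer.camera(n) for n in('top','side')}
for n,p in P.items():
    W=cloud(p)
    q=W[near(W,(.511,.102),.06,.11,.16)]
    h,e=np.histogram(q[:,2],bins=10); print(n,h,e.round(3))
a=cv2.resize(P['top']['color'][200:290,225:335],None,fx=5,fy=5)
b=cv2.resize(P['side']['color'][190:280,300:410],None,fx=5,fy=5)
cv2.imwrite('pics/c3.png',cv2.resize(np.hstack([a,b]),(800,330))[:,:,::-1])
E
```

```text
[0.51052652 0.1005147  0.1576142 ] [-1.79990774e+02  1.10118500e-01  1.78806403e+01] 0.03584574268401639 [-0.03018151  0.20081873  0.48331586] 4.0
top [0 0 0 0 0 0 0 0 0 0] [0.  0.1 0.2 0.3 0.4 0.5 0.6 0.7 0.8 0.9 1. ]
side [21 30 32 25  7  2 17 18 35 24] [0.11  0.115 0.12  0.125 0.13  0.135 0.14  0.145 0.15  0.155 0.16 ]
```

View pics/c3.png

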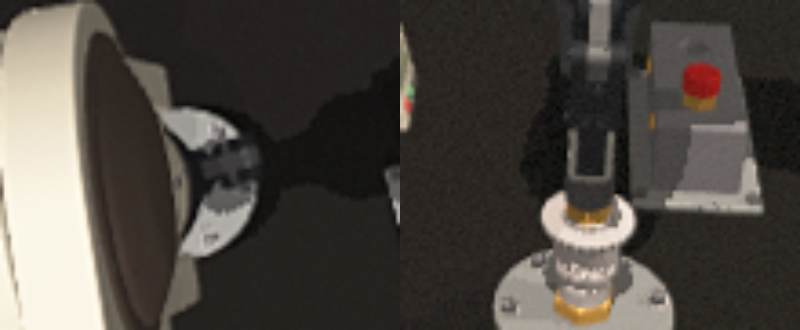

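The fingers straddle the gauge and line up in x. I'll nudge in y and descend until they touch the flange.

>>> {"fn": "move_arm", "kwargs": {"offset": [[0.1,-0.13,1],[0,0,1],[0,0,1],[0,0,0.4],[0,0,0]], "twist": [[0,0,0],[0,0,0],[0,0,0],[0,0,0],[0,0,0]], "grip": [0.42,0.42,0.42,0.42,0.42]}}

```text
time: 4.6
ee_pos: [0.5113, 0.1026, 0.1233]
tcp_rot: [-180.0, 0.1, 17.9]
wrist_force: [0.8, 0.2, -0.4]
opening: 0.0359
grasp_force: 0.0
```

>>> {"fn": "move_arm", "kwargs": {"offset": [[0,0,0.15],[0,0,0.15],[0,0,0]], "twist": [[0,0,0],[0,0,0],[0,0,0]], "grip": [0.42,0.42,0.42]}}

```text
time: 4.9
ee_pos: [0.5118, 0.1027, 0.1214]
tcp_rot: [180.0, -0.0, 17.9]
wrist_force: [-0.5, -0.2, -0.3]
opening: 0.0358
grasp_force: 0.0
```

>>> {"fn": "move_arm", "kwargs": {"offset": [[0,0,0.15],[0,0,0.15],[0,0,0]], "twist": [[0,0,0],[0,0,0],[0,0,0]], "grip": [0.42,0.42,0.42]}}

```text
time: 5.2
ee_pos: [0.5119, 0.1027, 0.1185]
tcp_rot: [180.0, -0.0, 17.9]
wrist_force: [0.6, -0.4, 2.3]
opening: 0.0359
grasp_force: 1.5
```

>>> {"fn": "move_arm", "kwargs": {"offset": [[0,0,0.1],[0,0,0]], "twist": [[0,0,0],[0,0,0]], "grip": [0.42,0.42]}}

```text
time: 5.4
ee_pos: [0.5119, 0.1027, 0.1177]
tcp_rot: [180.0, -0.0, 17.9]
wrist_force: [-0.4, -0.6, 5.0]
opening: 0.036
grasp_force: 2.2
```

>>> {"fn": "move_arm", "kwargs": {"offset": [[0,0,0.1],[0,0,0]], "twist": [[0,0,0],[0,0,0]], "grip": [0.42,0.42]}}

```text
time: 5.6
ee_pos: [0.5119, 0.1027, 0.1167]
tcp_rot: [180.0, -0.0, 17.9]
wrist_force: [-0.6, -1.0, 4.5]
opening: 0.0356
grasp_force: 2.4
```

>>> {"fn": "move_arm", "kwargs": {"offset": [[0,0,0.1],[0,0,0]], "twist": [[0,0,0],[0,0,0]], "grip": [0.42,0.42]}}

```text
time: 5.8
ee_pos: [0.5119, 0.1027, 0.1157]
tcp_rot: [180.0, -0.0, 17.9]
wrist_force: [-0.6, -0.2, 4.8]
opening: 0.0361
grasp_force: 2.6
```

>>> {"fn": "move_arm", "kwargs": {"offset": [[0,0,0.1],[0,0,0]], "twist": [[0,0,0],[0,0,0]], "grip": [0.42,0.42]}}

```text
time: 6.0
ee_pos: [0.5119, 0.1027, 0.1147]
tcp_rot: [180.0, -0.0, 17.9]
wrist_force: [-0.9, -0.8, 4.1]
opening: 0.036
grasp_force: 2.6
```

>>> {"fn": "move_arm", "kwargs": {"offset": [[0,0,0.1],[0,0,0.1],[0,0,0]], "twist": [[0,0,0],[0,0,0],[0,0,0]], "grip": [0.42,0.42,0.42]}}

```text
time: 6.3
ee_pos: [0.5119, 0.1027, 0.1128]
tcp_rot: [180.0, -0.0, 17.9]
wrist_force: [-0.5, -0.6, 5.2]
opening: 0.036
grasp_force: 2.8
```

>>> {"fn": "move_arm", "kwargs": {"offset": [[0,0,0.08],[0,0,0]], "twist": [[0,0,0],[0,0,0]], "grip": [0.42,0.42]}}

```text
time: 6.5
ee_pos: [0.5119, 0.1027, 0.112]
tcp_rot: [180.0, -0.0, 17.9]
wrist_force: [-1.9, -0.6, 5.2]
opening: 0.0353
grasp_force: 2.8
```

>>> {"fn": "move_arm", "kwargs": {"offset": [[0,0,0.04],[0,0,0]], "twist": [[0,0,0],[0,0,0]], "grip": [0.42,0.42]}}

```text
time: 6.7
ee_pos: [0.5119, 0.1027, 0.1116]
tcp_rot: [180.0, -0.0, 17.9]
wrist_force: [-1.1, -0.3, 6.3]
opening: 0.0357
grasp_force: 2.8
```

>>> {"fn": "move_arm", "kwargs": {"offset": [[0,0,0.03],[0,0,0]], "twist": [[0,0,0],[0,0,0]], "grip": [0.42,0.42]}}

```text
time: 6.9
ee_pos: [0.5119, 0.1027, 0.1113]
tcp_rot: [180.0, -0.0, 17.9]
wrist_force: [-1.8, 0.5, 5.8]
opening: 0.0359
grasp_force: 3.1
```

>>> {"fn": "move_arm", "kwargs": {"offset": [[0,0,0.03],[0,0,0]], "twist": [[0,0,0],[0,0,0]], "grip": [0.42,0.42]}}

```text
time: 7.1
ee_pos: [0.5119, 0.1027, 0.1111]
tcp_rot: [180.0, -0.0, 17.9]
wrist_force: [-1.9, -0.3, 7.0]
opening: 0.0356
grasp_force: 3.5
```

>>> {"fn": "move_arm", "kwargs": {"offset": [[0,0,0.03],[0,0,0]], "twist": [[0,0,0],[0,0,0]], "grip": [0.42,0.42]}}

```text
time: 7.3
ee_pos: [0.5119, 0.1027, 0.1109]
tcp_rot: [180.0, -0.1, 17.9]
wrist_force: [-2.3, -0.8, 8.0]
opening: 0.036
grasp_force: 3.8
```

>>> {"fn": "move_arm", "kwargs": {"offset": [[0,0,0.02],[0,0,0]], "twist": [[0,0,0],[0,0,0]], "grip": [0.42,0.42]}}

```text
time: 7.5
ee_pos: [0.5119, 0.1027, 0.1109]
tcp_rot: [180.0, -0.1, 17.9]
wrist_force: [-3.3, 0.3, 8.9]
opening: 0.0359
grasp_force: 4.5
```

```bash
python3 - <<'E'
from h import *
s=bot.get_obs(); print(s['ee_pos'],s['wrist_force'],s['torque'])
p=viewer.camera('side')
for t in('gauge_mid','flange_face'): print(t,[(np.round(r['position'],1),round(r['p'],2)) for r in finder.pinpoint(p,t)[:2]])
b=cv2.resize(p['color'][190:300,300:410],None,fx=5,fy=5,interpolation=cv2.INTER_CUBIC)
cv2.imwrite('pics/c4.png',b[:,:,::-1])
E
```

```text
[0.51191601 0.10269495 0.1109059 ] [-3.29930757  0.27380173  8.89074727] [-0.11631057  0.61541129  0.01770909]
gauge_mid [(array([378.4, 229.9]), 0.62)]
flange_face [(array([353., 251.]), 0.66)]
```

View pics/c4.png

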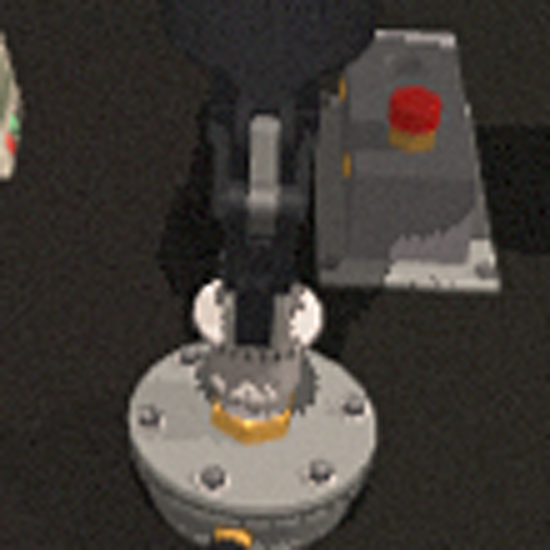

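The flange is down and hard against something, and the force is rising while z has stopped. I'll take two more tiny steps to be sure it has bottomed, well below 22 N.

>>> {"fn": "move_arm", "kwargs": {"offset": [[0,0,0.04],[0,0,0]], "twist": [[0,0,0],[0,0,0]], "grip": [0.42,0.42]}}

```text
time: 7.85
ee_pos: [0.5119, 0.1027, 0.1109]
tcp_rot: [180.0, -0.1, 17.9]
wrist_force: [-3.9, -0.7, 11.4]
opening: 0.0358
grasp_force: 6.0
```

>>> {"fn": "move_arm", "kwargs": {"offset": [[0,0,0.04],[0,0,0]], "twist": [[0,0,0],[0,0,0]], "grip": [0.42,0.42]}}

```text
time: 8.05
ee_pos: [0.5119, 0.1027, 0.1109]
tcp_rot: [180.0, -0.1, 17.9]
wrist_force: [-4.7, -0.5, 15.1]
opening: 0.0361
grasp_force: 7.4
```

It has bottomed at 15 N. Next I'll lift and check that the gauge sprang.

>>> {"fn": "move_arm", "kwargs": {"offset": [[0,0,-0.3],[0,0,-1],[0,0,-1],[0,0,0]], "twist": [[0,0,0],[0,0,0],[0,0,0],[0,0,0]], "grip": [0.42,0.42,0.42,0.42]}}

```text
time: 8.45
ee_pos: [0.5124, 0.1028, 0.1339]
tcp_rot: [180.0, -0.1, 17.9]
wrist_force: [-0.2, 0.4, 0.5]
opening: 0.0357
grasp_force: 0.0
```

```bash
python3 - <<'E'
from h import *
p=viewer.camera('side')
W=cloud(p); q=W[near(W,(.511,.102),.026,.08,.12)]
print(np.histogram(q[:,2],bins=16,range=(.08,.12)))
b=cv2.resize(p['color'][190:300,300:410],None,fx=5,fy=5,interpolation=cv2.INTER_CUBIC)
cv2.imwrite('pics/c5.png',b[:,:,::-1])
E
```

```text
(array([ 10,   1,   0,  14, 132,  98,  10,  15,  19,   0,   0,   1,   1,
         8,   4,   3]), array([0.08  , 0.0825, 0.085 , 0.0875, 0.09  , 0.0925, 0.095 , 0.0975,
       0.1   , 0.1025, 0.105 , 0.1075, 0.11  , 0.1125, 0.115 , 0.1175,
       0.12  ]))
```

View pics/c5.png

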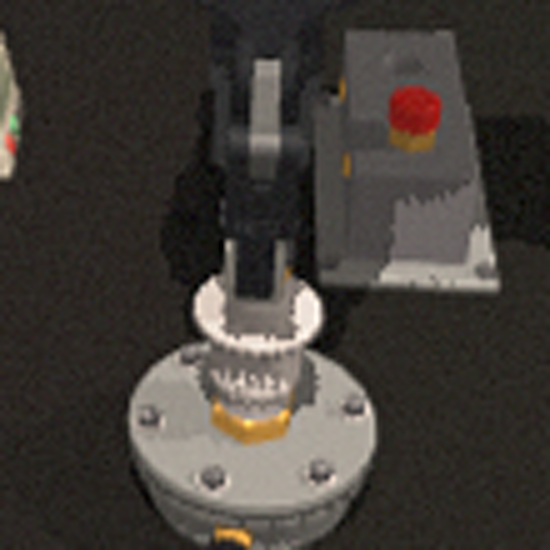

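The sleeve stays back at about 0.0915, so the gauge has sprung. Now I'll grip the case.

>>> {"fn": "move_arm", "kwargs": {"offset": [[0,0,0.1],[0,0,0],[0,0,0],[0,0,0],[0,0,0]], "twist": [[0,0,0],[0,0,0],[0,0,0],[0,0,0],[0,0,0]], "grip": [0.42,0.2,0.2,0.2,0.2], "force": 45}}

```text
time: 9.0
ee_pos: [0.5115, 0.1026, 0.1308]
tcp_rot: [180.0, 0.0, 17.9]
wrist_force: [0.2, -0.4, -1.2]
opening: 0.0247
grasp_force: 44.3
```

>>> {"fn": "move_arm", "kwargs": {"offset": [[0,0,-0.2],[0,0,-0.3],[0,0,-0.3],[0,0,-0.3],[0,0,0]], "twist": [[0,0,0],[0,0,0],[0,0,0],[0,0,0],[0,0,0]], "grip": [0.2,0.2,0.2,0.2,0.2]}}

```text
time: 9.5
ee_pos: [0.5122, 0.1029, 0.1434]
tcp_rot: [-180.0, -0.1, 17.9]
wrist_force: [0.3, -0.3, -1.0]
opening: 0.0244
grasp_force: 46.6
```

>>> {"fn": "move_arm", "kwargs": {"offset": [[0,0,-0.4],[0,0,-0.4],[0,0,-0.4],[0,0,-0.4],[0,0,0]], "twist": [[0,0,0],[0,0,0],[0,0,0],[0,0,0],[0,0,0]], "grip": [0.2,0.2,0.2,0.2,0.2]}}

```text
time: 10.0
ee_pos: [0.5121, 0.1027, 0.159]
tcp_rot: [180.0, -0.1, 17.9]
wrist_force: [-0.4, -0.6, -1.5]
opening: 0.0247
grasp_force: 46.6
```

>>> {"fn": "move_arm", "kwargs": {"offset": [[0,0,-1.5],[0,0,-2],[0,0,-2],[0,0,-1],[0,0,0]], "twist": [[0,0,0],[0,0,0],[0,0,0],[0,0,0],[0,0,0]], "grip": [0.2,0.2,0.2,0.2,0.2]}}

```text
time: 10.5
ee_pos: [0.5124, 0.1028, 0.225]
tcp_rot: [180.0, -0.2, 17.9]
wrist_force: [-0.4, -1.0, -2.1]
opening: 0.0244
grasp_force: 46.6
```

```bash
python3 - <<'E'
from h import *
s=bot.get_obs(); print(s['ee_pos'],s['tcp_rot'])
p=viewer.camera('side')
W=cloud(p); q=W[near(W,(.511,.102),.026,.08,.12)]
print(np.histogram(q[:,2],bins=8,range=(.08,.12)))
for t in('gauge_mid','nipple_tip'): print(t,[(np.round(r['position'],1),round(r['p'],2)) for r in finder.pinpoint(p,t)[:2]])
b=cv2.resize(p['color'][150:270,300:420],None,fx=4.8,fy=4.8,interpolation=cv2.INTER_CUBIC)
cv2.imwrite('pics/c6.png',b[:,:,::-1])
E
```

```text
[0.5123538  0.10279466 0.22502169] [ 1.79983986e+02 -1.54495353e-01  1.79227406e+01]
(array([ 38,  30,  15, 275,  63,   0,   0,   0]), array([0.08 , 0.085, 0.09 , 0.095, 0.1  , 0.105, 0.11 , 0.115, 0.12 ]))
gauge_mid [(array([353.5, 195.7]), 0.4)]
nipple_tip [(array([354. , 220.5]), 0.54)]
```

View pics/c6.png

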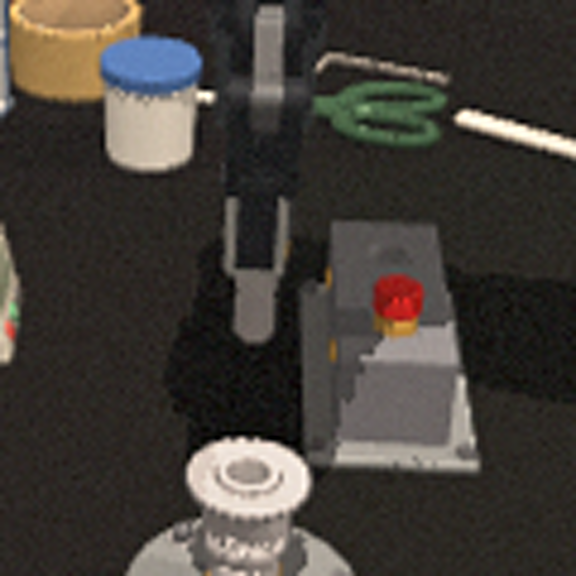

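The gauge is out (nipple around pixel (354,220)) and the sleeve has snapped forward to z≈0.098. Next, the holder.

>>> {"fn": "move_arm", "kwargs": {"offset": [[-1.2,4.1,0],[-1.2,4.1,0],[-1.2,4.1,0],[-1.2,4.1,0],[-1.2,4.1,0]], "twist": [[0,0,0],[0,0,0],[0,0,0],[0,0,0],[0,0,0]], "grip": [0.2,0.2,0.2,0.2,0.2]}}

```text
time: 11.15
ee_pos: [0.5171, -0.1124, 0.2221]
tcp_rot: [-180.0, 0.1, 17.9]
wrist_force: [0.2, -0.4, -1.0]
opening: 0.0242
grasp_force: 46.6
```

>>> {"fn": "move_arm", "kwargs": {"offset": [[-1.28,4.15,0],[0,0,4],[0,0,3.5],[0,0,0.5],[0,0,0]], "twist": [[0,0,0],[0,0,0],[0,0,0],[0,0,0],[0,0,0]], "grip": [0.2,0.2,0.2,0.2,0.2]}}

```text
time: 11.65
ee_pos: [0.5175, -0.1539, 0.1422]
tcp_rot: [-179.9, 0.1, 17.9]
wrist_force: [-0.3, 0.5, -0.5]
opening: 0.0242
grasp_force: 46.6
```

```bash
python3 - <<'E'
from h import *
s=bot.get_obs(); print(s['ee_pos'],s['tcp_rot'])
p=viewer.camera('side')
W=cloud(p)
for r,z0,z1 in((.014,.084,.112),(.014,.07,.084)):
  m=near(W,(.518,-.155),r,z0,z1); q=W[m]; print(len(q),q.mean(0) if len(q) else '')
for t in('gauge_mid','nipple_tip','free_bore'): print(t,[(np.round(r['position'],1),round(r['p'],2)) for r in finder.pinpoint(p,t)[:2]])
f=200/np.tan(np.radians(p['vfov'])/2)
def proj(X):
    c=rot(p['attitude']).T@(np.array(X)-p['position']); return c[:2]/c[2]*f+[p['cx'],p['cy']]
print('expected tip',proj((.5177,-.1548,s['ee_pos'][2]-.0588)),'bore',proj((.5177,-.1548,.055)))
b=cv2.resize(p['color'][140:240,330:430],None,fx=5.8,fy=5.8,interpolation=cv2.INTER_CUBIC)
cv2.imwrite('pics/c7.png',b[:,:,::-1])
E
```

```text
[ 0.517493   -0.15392636  0.14218935] [-1.79904838e+02  1.38372587e-01  1.79312021e+01]
57 [ 0.51616758 -0.15004475  0.09892198]
0 
gauge_mid [(array([385. , 175.2]), 0.65), (array([379.5, 228.6]), 0.17)]
nipple_tip [(array([380.4, 193.7]), 0.57)]
free_bore [(array([377.5, 203.8]), 0.78)]
expected tip [381.06601942 192.97679786] bore [380.11750103 202.70109878]
```

View pics/c7.png

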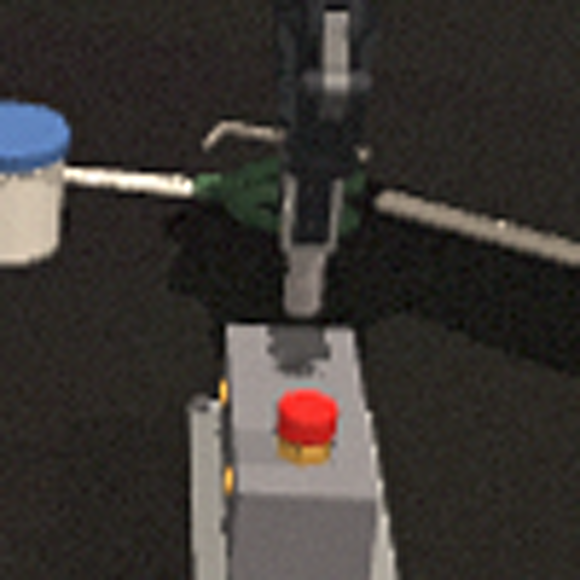

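The nipple is centred over the bore, with the tip at the expected pixel (381,193). I'll go down gently.

>>> {"fn": "move_arm", "kwargs": {"offset": [[0.07,0.02,1],[0,0,1],[0,0,0.4],[0,0,0]], "twist": [[0,0,0],[0,0,0],[0,0,0],[0,0,0]], "grip": [0.2,0.2,0.2,0.2]}}

```text
time: 12.25
ee_pos: [0.5185, -0.154, 0.118]
tcp_rot: [-179.9, 0.1, 17.9]
wrist_force: [-0.3, 0.7, -1.5]
opening: 0.0245
grasp_force: 46.6
```

>>> {"fn": "move_arm", "kwargs": {"offset": [[0,0,0.2],[0,0,0.2],[0,0,0]], "twist": [[0,0,0],[0,0,0],[0,0,0]], "grip": [0.2,0.2,0.2]}}

```text
time: 12.55
ee_pos: [0.519, -0.1543, 0.1151]
tcp_rot: [-180.0, 0.0, 17.9]
wrist_force: [0.3, -0.2, -2.0]
opening: 0.0246
grasp_force: 46.6
```

>>> {"fn": "move_arm", "kwargs": {"offset": [[0,0,0.2],[0,0,0]], "twist": [[0,0,0],[0,0,0]], "grip": [0.2,0.2]}}

```text
time: 12.75
ee_pos: [0.519, -0.1543, 0.113]
tcp_rot: [-180.0, 0.0, 17.9]
wrist_force: [-0.2, -0.4, -1.7]
opening: 0.0247
grasp_force: 46.5
```

>>> {"fn": "move_arm", "kwargs": {"offset": [[0,0,0.2],[0,0,0]], "twist": [[0,0,0],[0,0,0]], "grip": [0.2,0.2]}}

```text
time: 12.95
ee_pos: [0.519, -0.1542, 0.1109]
tcp_rot: [-180.0, 0.0, 17.9]
wrist_force: [0.3, -0.8, -1.8]
opening: 0.0246
grasp_force: 46.6
```

Tip is at about 0.052, inside the bore, with no force. Continuing.

>>> {"fn": "move_arm", "kwargs": {"offset": [[0,0,0.2],[0,0,0.2],[0,0,0]], "twist": [[0,0,0],[0,0,0],[0,0,0]], "grip": [0.2,0.2,0.2]}}

```text
time: 13.25
ee_pos: [0.5189, -0.1542, 0.1068]
tcp_rot: [-180.0, 0.0, 17.9]
wrist_force: [-0.0, -1.1, -1.2]
opening: 0.0248
grasp_force: 46.6
```

>>> {"fn": "move_arm", "kwargs": {"offset": [[0,0,0.2],[0,0,0.2],[0,0,0]], "twist": [[0,0,0],[0,0,0],[0,0,0]], "grip": [0.2,0.2,0.2]}}

```text
time: 13.55
ee_pos: [0.5189, -0.1542, 0.1028]
tcp_rot: [-180.0, 0.0, 17.9]
wrist_force: [-0.7, -0.4, -0.9]
opening: 0.0242
grasp_force: 46.6
```

>>> {"fn": "move_arm", "kwargs": {"offset": [[0,0,0.2],[0,0,0.2],[0,0,0]], "twist": [[0,0,0],[0,0,0],[0,0,0]], "grip": [0.2,0.2,0.2]}}

```text
time: 13.85
ee_pos: [0.5189, -0.1542, 0.0988]
tcp_rot: [-180.0, 0.0, 17.9]
wrist_force: [0.9, 0.5, -2.0]
opening: 0.0246
grasp_force: 46.6
```

>>> {"fn": "move_arm", "kwargs": {"offset": [[0,0,0.2],[0,0,0.2],[0,0,0]], "twist": [[0,0,0],[0,0,0],[0,0,0]], "grip": [0.2,0.2,0.2]}}

```text
time: 14.15
ee_pos: [0.5189, -0.1543, 0.095]
tcp_rot: [180.0, 0.0, 17.9]
wrist_force: [-1.0, -1.3, -1.9]
opening: 0.0248
grasp_force: 46.8
```

>>> {"fn": "move_arm", "kwargs": {"offset": [[0,0,0.2],[0,0,0.2],[0,0,0]], "twist": [[0,0,0],[0,0,0],[0,0,0]], "grip": [0.2,0.2,0.2]}}

```text
time: 14.45
ee_pos: [0.5189, -0.1544, 0.0906]
tcp_rot: [180.0, 0.0, 17.9]
wrist_force: [0.0, -2.0, -2.8]
opening: 0.0246
grasp_force: 46.4
```

>>> {"fn": "move_arm", "kwargs": {"offset": [[0,0,0.2],[0,0,0.2],[0,0,0]], "twist": [[0,0,0],[0,0,0],[0,0,0]], "grip": [0.2,0.2,0.2]}}

```text
time: 14.75
ee_pos: [0.5188, -0.1542, 0.0865]
tcp_rot: [-180.0, 0.0, 17.9]
wrist_force: [-0.5, -0.4, -3.8]
opening: 0.0246
grasp_force: 46.6
```

>>> {"fn": "move_arm", "kwargs": {"offset": [[0,0,0.2],[0,0,0.2],[0,0,0]], "twist": [[0,0,0],[0,0,0],[0,0,0]], "grip": [0.2,0.2,0.2]}}

```text
time: 15.05
ee_pos: [0.5188, -0.1542, 0.0826]
tcp_rot: [-180.0, 0.0, 17.9]
wrist_force: [-0.5, -0.7, -3.4]
opening: 0.0248
grasp_force: 46.6
```

>>> {"fn": "move_arm", "kwargs": {"offset": [[0,0,0.15],[0,0,0]], "twist": [[0,0,0],[0,0,0]], "grip": [0.2,0.2]}}

```text
time: 15.25
ee_pos: [0.5189, -0.1542, 0.0812]
tcp_rot: [-180.0, 0.0, 17.9]
wrist_force: [-0.7, -0.3, -3.6]
opening: 0.0247
grasp_force: 46.7
```

>>> {"fn": "move_arm", "kwargs": {"offset": [[0,0,0.08],[0,0,0]], "twist": [[0,0,0],[0,0,0]], "grip": [0.2,0.2]}}

```text
time: 15.45
ee_pos: [0.5187, -0.1542, 0.0804]
tcp_rot: [-180.0, 0.0, 17.9]
wrist_force: [-1.0, -1.0, -3.0]
opening: 0.0249
grasp_force: 46.6
```

>>> {"fn": "move_arm", "kwargs": {"offset": [[0,0,0.06],[0,0,0]], "twist": [[0,0,0],[0,0,0]], "grip": [0.2,0.2]}}

```text
time: 15.65
ee_pos: [0.5189, -0.1542, 0.08]
tcp_rot: [-180.0, 0.0, 17.9]
wrist_force: [-1.1, 0.6, -3.0]
opening: 0.0245
grasp_force: 46.6
```

>>> {"fn": "move_arm", "kwargs": {"offset": [[0,0,0.05],[0,0,0]], "twist": [[0,0,0],[0,0,0]], "grip": [0.2,0.2]}}

```text
time: 15.85
ee_pos: [0.5191, -0.1542, 0.0797]
tcp_rot: [-180.0, -0.0, 17.9]
wrist_force: [-1.6, -0.4, -2.6]
opening: 0.0245
grasp_force: 46.6
```

>>> {"fn": "move_arm", "kwargs": {"offset": [[0,0,0.05],[0,0,0]], "twist": [[0,0,0],[0,0,0]], "grip": [0.2,0.2]}}

```text
time: 16.05
ee_pos: [0.5192, -0.1542, 0.0793]
tcp_rot: [180.0, -0.0, 17.9]
wrist_force: [-0.3, 0.3, -2.3]
opening: 0.0242
grasp_force: 46.6
```

>>> {"fn": "move_arm", "kwargs": {"offset": [[0,0,0.05],[0,0,0]], "twist": [[0,0,0],[0,0,0]], "grip": [0.2,0.2]}}

```text
time: 16.25
ee_pos: [0.5192, -0.1543, 0.0789]
tcp_rot: [180.0, -0.0, 17.9]
wrist_force: [-0.7, -0.9, -1.9]
opening: 0.0248
grasp_force: 46.6
```

>>> {"fn": "move_arm", "kwargs": {"offset": [[0,0,0.05],[0,0,0]], "twist": [[0,0,0],[0,0,0]], "grip": [0.2,0.2]}}

```text
time: 16.45
ee_pos: [0.5192, -0.1543, 0.0788]
tcp_rot: [180.0, -0.0, 17.9]
wrist_force: [-1.4, -0.0, 3.3]
opening: 0.0242
grasp_force: 47.0
```

>>> {"fn": "move_arm", "kwargs": {"offset": [[0,0,0.05],[0,0,0]], "twist": [[0,0,0],[0,0,0]], "grip": [0.2,0.2]}}

```text
time: 16.65
ee_pos: [0.5193, -0.1543, 0.0787]
tcp_rot: [180.0, -0.0, 17.9]
wrist_force: [-3.7, 0.6, 7.0]
opening: 0.0248
grasp_force: 47.4
```

It seated at TCP 0.0788, exactly the predicted home height, with the force rising. Release and lift.

>>> {"fn": "move_arm", "kwargs": {"offset": [[0,0,0],[0,0,0],[0,0,0],[0,0,0]], "twist": [[0,0,0],[0,0,0],[0,0,0],[0,0,0]], "grip": [0.45,0.45,0.45,0.45]}}

```text
time: 17.05
ee_pos: [0.5191, -0.1542, 0.0776]
tcp_rot: [-180.0, 0.0, 17.9]
wrist_force: [0.1, 0.1, 0.6]
opening: 0.0384
grasp_force: 0.0
```

>>> {"fn": "move_arm", "kwargs": {"offset": [[0,0,-1],[0,0,-2],[0,0,-4],[0,0,-5],[0,0,0]], "twist": [[0,0,0],[0,0,0],[0,0,0],[0,0,0],[0,0,0]], "grip": [0.45,0.45,0.45,0.45,0.45]}}

```text
time: 17.55
ee_pos: [0.521, -0.1548, 0.2056]
tcp_rot: [179.7, -0.5, 17.9]
wrist_force: [0.0, -0.5, 0.3]
opening: 0.0386
grasp_force: 0.0
```

```bash
python3 - <<'E'
from h import *
p=viewer.camera('side'); W=cloud(p)
for nm,c,r,a,b in [('dial',(.518,-.155),.02,.078,.1),('plug',(.4967,-.09),.02,.07,.09),('flange',(.511,.102),.03,.09,.105)]:
    q=W[near(W,c,r,a,b)]; print(nm,len(q),q.mean(0).round(4),cv2.minEnclosingCircle(q[:,:2].astype(np.float32)),np.percentile(q[:,2],[5,50,95]).round(4))
b=cv2.resize(p['color'][150:300,300:430],None,fx=4,fy=4,interpolation=cv2.INTER_CUBIC)
cv2.imwrite('pics/c8.png',b[:,:,::-1])
E
```

```text
dial 68 [ 0.5178 -0.1507  0.0841] ((0.5172699689865112, -0.15409593284130096), 0.0141656044870615) [0.0793 0.0852 0.0865]
plug 72 [ 0.4963 -0.0858  0.0772] ((0.4959142208099365, -0.08868008106946945), 0.012943652458488941) [0.0712 0.0782 0.0801]
flange 358 [0.5102 0.1042 0.0987] ((0.509882390499115, 0.10241852700710297), 0.02633935585618019) [0.0955 0.099  0.1011]
```

View pics/c8.png

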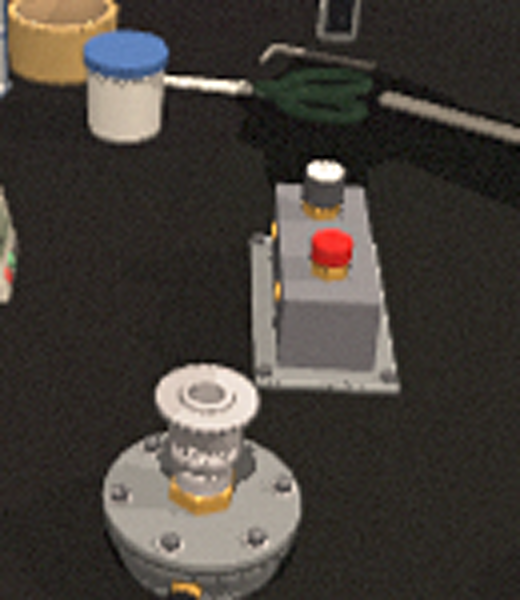

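The gauge stands upright with its dial top at 0.085 (home), the sleeve is forward, and the plug hasn't moved. Handing in.

```bash
python3 -c "
from workcell import bot
print(bot.job_done())"
```

```text
the job is handed in; nothing more can be done
None
```

The gauge is off the coupling and pressed home upright in the holder's free bore, the sleeve has snapped forward, and the job was handed in after about 17.6 s of the allowed 54 s; the hand-in call did not report a verdict.

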